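# Load the ink mill and give it two turns

## Task

Pluck the long ink stick from its pocket in the sloping tray under the brush rail and lay it in the hand mill's open loading box, then shut the lid fully. Then turn the crank clockwise (seen from above) exactly two full turns, so that its handle stops where it started, and let go. Leave the other ink pieces in their pockets and do not push the things on the table about.

Things in the scene. Friction and masses are not known exactly. Their poses are not given: they have to be found in the camera images.
- stick_center (a point): centre of the ink stick to take: plain black round bar, flat ends, 30 mm long, 18 mm diameter, about 15 g; the point's y axis runs along the bar. Lies in one of the four pockets, lengthwise along the rack's y, 14 mm proud of the pocket ribs. It is the only long bar: the other pockets hold a 14 mm stub of the same diameter and two 18 mm balls, all of the same black ink.
- stub_center (a point): centre of the short ink stub (18 mm diameter, 14 mm long), to be left in its pocket
- ball_a_center (a point): centre of an 18 mm ink ball, to be left in its pocket
- ball_b_center (a point): centre of the other 18 mm ink ball, to be left in its pocket
- rack: fixed rack; origin on the table under the tray's middle, z up, x away from the robot, y along the tray. Wooden tray board 120 mm by 260 mm (y), sloping 30 degrees: rises to +x, faces -x, surface normal (-0.5, 0, 0.87) in this frame. Four pockets in a row 60 mm apart, at y = -90, -30, 30, 90 mm, piece centres at x = 13, z = 73 mm; pocket ribs 4 mm high.
- rail_mid (a point): middle of the fixed brush rail above the pocket row: 16 mm diameter, 460 mm long along the rack's y, 20 mm beyond (+x) and 100 mm above the piece centres, posts at y = -210 and 210 mm. It bars a gripper coming straight down: lean in from the robot's side at right angles to the tray (30 degrees from vertical), a finger at each end of the stick.
- mill: fixed hand ink mill; origin on the table, z up, x away from the robot. Grey body 145 mm along x and 260 mm along y (y from -120 to 140 mm), top at z = 70 mm, on a wooden base 170 mm by 290 mm. The loading box stands on the top on the -y side, the crank on the +y side.
- box_floor (a point): centre of the floor of the mill's open-topped loading box; axes as the mill's. Inside 110 mm along x, 74 mm along y, 30 mm deep; walls 6 mm.
- lid_hinge (a point): middle of the lid's hinge line on the box's -y rim, axes as the mill's; the hinge line runs along x.
- lid (a joint): angle of the steel lid in rad: 0 shut flat on the box, 1.57 upright, at most 2.1 (leaning away from the box, to -y); starts at 1.75 to 2.05. 122 mm along x, 5 mm thick, reaches 84 mm from the hinge, with a tab 36 mm wide out to 95 mm; underside in the hinge plane. Stays put near upright, falls shut by itself below about 1.0 rad; 1 N at its edge moves it.
- lid_edge (a point): middle of the lid's free edge (without the tab), 84 mm from the hinge
- crank_axis (a point): point on the crank's vertical axis at the mid-height of its handle; it is 85 mm to +y of the mill's origin
- crank_grip (a point): mid-height of the crank's upright wooden handle: 20 mm in diameter, 50 mm tall (25 mm up and down from this point), standing on a steel arm, 50 mm from the crank axis. The handle is a sleeve that spins freely on its pin, so it can be held firmly while it is led round; starts in any direction.
- crank (a joint): angle of the crank in rad, 0 at the start, grows clockwise seen from above; two full turns are 12.57. It stops where it is left, cannot turn backwards past the start, and takes about 1 N at the handle.
- inkstone: bystander: black ink stone, 110 x 75 x 22 mm, origin under its centre
- inkjar: bystander: glass ink jar, 52 mm across, 60 mm tall, origin under its centre
- dropper: bystander: small white cup, 52 mm across, 35 mm tall, origin under its centre
- brush: bystander: brush lying flat on the table, 200 mm long, about 30 mm high, origin under its middle
- weight: bystander: steel paperweight bar, 30 x 160 x 18 mm, origin under its centre
- pump: bystander: white bottle, 70 mm across, 140 mm tall, origin under its centre

How it is judged:
On the way, in this order (a step that is already met when the one before it is completed fails the run):
1. the ink stick is lifted clear out of the tray (distance of stick_center from where it was at the start of the episode above 0.06 m), for 0.1 s.
2. the ink stick lies released on the floor of the open loading box (x of stick_center in the frame of box_floor between -0.055 and 0.055 m and y of stick_center in the frame of box_floor between -0.037 and 0.037 m and z of stick_center in the frame of box_floor between 0 and 0.018 m and contact force between the fingers and stick below 0.1 N and value of joint lid above 0.9 rad), for 0.1 s.
3. the lid is shut over it, the crank not yet turned (value of joint lid below 0.06 rad and x of stick_center in the frame of box_floor between -0.055 and 0.055 m and y of stick_center in the frame of box_floor between -0.037 and 0.037 m and z of stick_center in the frame of box_floor between 0 and 0.018 m and value of joint crank below 0.6 rad), for 0.2 s.
4. the crank has passed one and a half turns with the lid still shut (value of joint crank above 9.42478 rad and value of joint lid below 0.06 rad), for 0.1 s.
At the end, for the whole second after the job is handed in: The ink stick lies still on the loading box floor (centre under 18 mm above it, inside the walls), the lid is shut (under 0.06 rad), the crank rests within 0.35 rad of two clockwise turns from its start, and the stub and both balls are within 12 mm of where they lay (x of stick_center in the frame of box_floor between -0.055 and 0.055 m and y of stick_center in the frame of box_floor between -0.037 and 0.037 m and z of stick_center in the frame of box_floor between 0 and 0.018 m and value of joint lid below 0.06 rad and value of joint crank between 12.2164 and 12.9164 rad and velocity of joint crank below 0.05 rad/s and linear speed of stick below 0.02 m/s and distance of each of stub_center, ball_a_center, ball_b_center from where it was at the start of the episode below 0.012 m); the robot touches nothing.
It fails at once if the crank is turned more than 0.5 rad past two turns (value of joint crank above 13.0664 rad).
It fails at once if the crank is turned (over 0.6 rad) while the lid stands open (value of joint crank above 0.6 rad and value of joint lid above 0.3 rad).
It fails at once if another ink piece is taken out of its pocket (moved over 20 mm) (distance of any of stub_center, ball_a_center, ball_b_center from where it was at the start of the episode above 0.02 m).
It fails at once if a bystander on the table is pushed more than 40 mm (distance of any of inkstone, inkjar, dropper, brush, weight, pump from where it was at the start of the episode above 0.04 m).
It also fails if it takes over 72 s, if anything falls off the work surface, if the arm or the gripper's body presses on something with over 40 N, if the wrist force passes 120 N, or if a joint passes its speed limit or range.

## Robot

A 7-joint arm with a two-finger parallel gripper is mounted at the origin on the work surface. World frame = base frame: x ahead of the robot, y to its left, z up, the work surface at z = 0. Lengths are in m, angles in rad, forces in N, time in s.
With the tool pointing down it reaches from about 0.425 to 0.925 m from the base axis. Payload 6.8 kg.
Tool frame: the origin (TCP) lies midway between the tips of the shut fingers; the grasp point (between the pads) lies 19 mm behind it; z points along the fingers, y is the line along which they close (so a half turn about z gives the same grasp; the last joint's range is limited). The gripper opens to 85 mm and grips with 20 to 120 N. Pads are 22 mm wide; open, the fingers measure 114 mm over their backs; the gripper's body (76 mm by 85 mm) begins 54 mm behind the grasp point. The pads swing forward as they close: fully open they stand 13 mm farther back than shut.
Start: joints at [1.136, 0.477, 0.022, 1.555, -0.011, 1.109, -0.083], TCP at [0.217, -0.639, 0.231] pointing down, gripper open.
Joint ranges: [-2.96, 2.96], [-0.34, 2.1], [-1.41, 1.46], [0.24, 2.44], [-1.37, 4.51], [0.17, 1.92], [-2.96, 2.96]. Speed limits (rad/s): [2.39, 2.39, 3.14, 3.14, 3.14, 3.14, 3.14].

## Interface

Orientations are given as a unit quaternion [w, x, y, z].
In Python, from station import * gives the robot as it stands.
- The arm moves only by the shell command python3 -m creep 'ROWS' [FORCE]. ROWS is JSON, a list of rows, each a list of 7 numbers: the gripper command: -1 is shut, 1 is fully open, values between are in proportion, then the shift along the world's x, y, z in mm, then the turn, a rotation vector about the world's x, y, z in rad. A call has 1 to 5 rows; each row shifts and turns the commanded pose from where the row before left it; what a row does not reach is not made up. A row lasts 1/8 s, in which the tool goes at most 62.5 mm and 10.7 degrees, less where a joint would pass 70% of its speed; a pose out of reach is approached as far as the arm can. A call is refused whole if a number of a shift passes 62.5 or a number of a turn 0.188, either way. A call with a gripper value outside its range is refused whole. The fingers move at their own pace and stop on an object; FORCE is the grip in N (left out, the last holds). Time passes only in rows, so rows that do not move let the fingers close. It gives the time, the measured TCP pose, the force, the opening and the grip force at its end, in the units of the state.
- get_obs(): the state, without advancing time (a new reading comes with each control period).
- read_camera(name): name is "side" or "top" or "wrist"; returns (picture, depth): 384x512x3 uint8, red, green, blue; 384x512 float32, m along the optical axis (not along the pixel's ray), 0 where there is no reading.
- camera_params(name): a dict with "intrinsics" (3x3 intrinsics, pixels), "cam_to_world" (4x4, takes a point from camera to world coordinates); the wrist camera has in their place "mount" (4x4, takes a point from camera to tool coordinates, whose origin is the TCP and whose axes are the flange's). Camera axes: x right, y up, looking along -z (the intrinsics and any distortion apply to the point x, -y, -z); pixel columns grow to the right and rows downward; lengths in m; the calibration is good to about 2 mm. A picture is of the moment at which its call begins: read the wrist's pose just before it. camera_params takes no time and is no camera call.
- hand_in(): hands the job in; it is judged then, once.
The state is a dict: "t": time; "q": joint angles; "joint_vel": joint speeds; "joint_torque": joint torques, N m; "eef_pos": TCP position; "tool_rot": TCP orientation; "contact_force": force on the tool from outside, world axes, zero at the start; "torque": the same for the moment, N m; "gripper_width": opening from 0.0 (shut) to 1.0 (fully open); "grasp_force": force on a finger pad.
Only numpy, scipy, OpenCV 4.12 (cv2) and the standard library are available. Lean on these libraries where they do the work, as an engineer would, in place of code of your own. Each camera call takes 0.05 s, during which the arm holds its last target. There are 200 camera calls.

## Working session

There is one attempt and no reset: what is moved stays moved. The work goes in short steps, Python scripts to look and compute and a shell command to move; the robot and the scene stay as the last step left them, time stands still between calls to the robot, and variables do not carry over. Pictures are saved under pics/ and viewed, at most 10 in all, crops included, and the job is handed in when it is done.

```bash
mkdir -p pics; ls; cat > h.py <<'E'
import numpy as np, cv2
from station import *
from scipy.spatial.transform import Rotation as R
def cloud(name):
    o=get_obs(); p=camera_params(name); rgb,d=read_camera(name)
    K=np.array(p["intrinsics"]); 
    if "cam_to_world" in p: T=np.array(p["cam_to_world"])
    else:
        W=np.eye(4); q=o["tool_rot"]; W[:3,:3]=R.from_quat([q[1],q[2],q[3],q[0]]).as_matrix(); W[:3,3]=o["eef_pos"]
        T=W@np.array(p["mount"])
    v,u=np.mgrid[:d.shape[0],:d.shape[1]]
    dist=np.array(p.get("distortion",np.zeros(5)),float)
    n=cv2.undistortPoints(np.stack([u,v],-1).reshape(-1,1,2).astype(float),K,dist).reshape(*d.shape,2)
    P=np.stack([n[...,0]*d,-n[...,1]*d,-d],-1)@T[:3,:3].T+T[:3,3]
    P[d<=0]=np.nan
    return rgb,P
def save(name,rgb): cv2.imwrite(f"pics/{name}.png",rgb[...,::-1])
E
python3 - <<'E'
from h import *
for c in ["top","side"]:
    rgb,P=cloud(c); save(c,rgb); np.save(c+".npy",P); print(camera_params(c))
    np.save(c+"_rgb.npy",rgb)
print(camera_params("wrist")); print(get_obs())
E
```

```text
pics
{'intrinsics': array([[441.61076265,   0.        , 249.74235711],
       [  0.        , 441.61076265, 185.95365458],
       [  0.        ,   0.        ,   1.        ]]), 'cam_to_world': array([[-0.00574408,  0.98047672, -0.19655128,  0.28654288],
       [-0.99984787, -0.00239406,  0.01727732,  0.0281329 ],
       [ 0.01646946,  0.19662062,  0.98034131,  1.48273718],
       [ 0.        ,  0.        ,  0.        ,  1.        ]])}
{'intrinsics': array([[440.03131216,   0.        , 249.99722201],
       [  0.        , 440.03131216, 203.02039477],
       [  0.        ,   0.        ,   1.        ]]), 'cam_to_world': array([[-0.93004764,  0.20301584, -0.30626124,  0.25660304],
       [-0.36739455, -0.5008468 ,  0.78369237,  0.86491997],
       [ 0.005712  ,  0.84138995,  0.5403983 ,  0.70127451],
       [ 0.        ,  0.        ,  0.        ,  1.        ]])}
{'intrinsics': array([[330.11825502,   0.        , 261.72715958],
       [  0.        , 330.11825502, 193.8242612 ],
       [  0.        ,   0.        ,   1.        ]]), 'mount': array([[-1.02033228e-03,  9.61023560e-01,  2.7646460
[... 339 characters left out ...]
 0.02235397,  1.55634658, -0.01149595,
        1.10930567, -0.08309189]), 'joint_vel': array([ 8.95704887e-04, -1.15348054e-03,  3.57271575e-06, -2.19037665e-03,
        7.21863974e-04,  2.08058599e-03,  2.43572168e-03]), 'joint_torque': array([ 3.51882685e-03, -5.97766435e+01,  1.61334224e+00, -2.81954116e+01,
        1.28533001e-02,  5.04177195e-03, -1.76283129e-05]), 'eef_pos': array([ 0.21649082, -0.63877783,  0.23042783]), 'tool_rot': array([-7.98873968e-04,  9.86678479e-01,  1.62680369e-01, -1.96732342e-04]), 'contact_force': array([-0.00195   ,  0.64508473, -0.07796205]), 'torque': array([-0.01401907, -0.00022971,  0.01543425]), 'grasp_force': 0.0, 'gripper_width': 1.0018049058111813}
```

View pics/top.png

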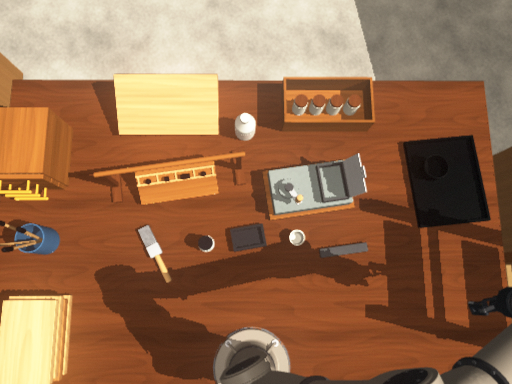

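View pics/side.png

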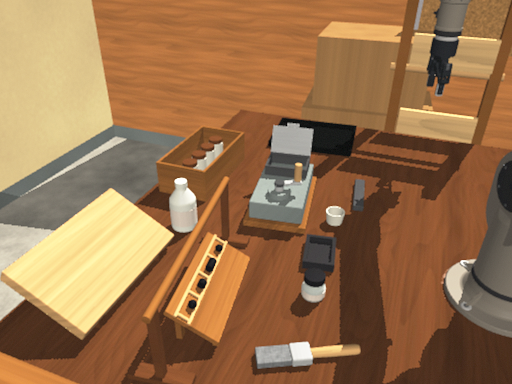

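Top view: rack with four pieces at about (145,181), (165,178), (187,175), (207,171); mill at about (315,188), crank handle near (299,198), lid open at (357,175). The side view shows the same. Next I'll enlarge these areas and measure the cloud.

```bash
python3 - <<'E'
from h import *
t=np.load("top_rgb.npy"); s=np.load("side_rgb.npy"); P=np.load("top.npy"); S=np.load("side.npy")
a=cv2.resize(t[155:215,120:255],(800,356),interpolation=3); b=cv2.resize(s[225:325,165:265],(244,244),interpolation=3); c=cv2.resize(t[145:225,255:375],(366,244),interpolation=3); d=cv2.resize(s[120:230,245:330],(190,244),interpolation=3)
save("crop",np.vstack([a,np.hstack([b,c,d])]))
pr=lambda *x: print(*[np.round(i,4) if not isinstance(i,str) else i for i in x])
# tray pieces: black pixels in area
g=t.astype(int).max(-1)
m=np.zeros_like(g,bool); m[160:195,130:220]=1
m&=(g<45)&(P[...,2]>.05)&(P[...,2]<.11)
n,l,st,ce=cv2.connectedComponentsWithStats(m.astype(np.uint8))
for i in range(1,n):
    if st[i,4]>5: pr("top",ce[i],st[i],np.nanmean(P[l==i],0),np.nanmin(P[l==i],0),np.nanmax(P[l==i],0))
g=s.astype(int).max(-1)
m=np.zeros_like(g,bool); m[235:320,180:235]=1
m&=(g<45)&(S[...,2]>.05)&(S[...,2]<.11)
n,l,st,ce=cv2.connectedComponentsWithStats(m.astype(np.uint8))
for i in range(1,n):
    if st[i,4]>5: pr("side",ce[i],st[i],np.nanmean(S[l==i],0),np.nanmin(S[l==i],0),np.nanmax(S[l==i],0))
# mill body top
A=np.vstack([P.reshape(-1,3),S.reshape(-1,3)]); A=A[~np.isnan(A[:,0])]
mr=P[150:225,258:375].reshape(-1,3)
top=mr[(abs(mr[:,2]-.07)<.006)]
pr("milltop",len(top),cv2.minAreaRect(top[:,:2].astype(np.float32)))
base=mr[(mr[:,2]>.008)&(mr[:,2]<.2)]; print("all",cv2.minAreaRect(base[:,:2].astype(np.float32)))
pr(np.histogram(mr[:,2],bins=np.arange(0,.24,.01))[0])
for z0,z1 in [(.09,.115),(.12,.18)]:
    q=mr[(mr[:,2]>z0)&(mr[:,2]<z1)]; pr(z0,len(q),q.min(0),q.max(0),cv2.minAreaRect(q[:,:2].astype(np.float32)))
# rail
r=P[145:185,90:250].reshape(-1,3); r=r[(r[:,2]>.15)&(r[:,2]<.21)]
if len(r):
    c=r.mean(0); u=np.linalg.svd(r-c)[2][0]; pr("rail",c,u,r.min(0),r.max(0))
E
```

```text
side [218.5    247.6667] [216 245   6   6  30] [0.6078 0.1604 0.0769] [0.6024 0.1525 0.0697] [0.6139 0.1671 0.081 ]
side [210.3095 264.75  ] [206 258  10  14  84] [0.5991 0.2206 0.0773] [0.5921 0.2008 0.0662] [0.607  0.2324 0.0824]
side [201.4717 283.3585] [198 279   8   9  53] [0.591  0.2787 0.0764] [0.5847 0.2682 0.0668] [0.5977 0.2843 0.0817]
side [191.8889 304.0667] [188 301   8   7  45] [0.5816 0.338  0.0773] [0.5762 0.33   0.0715] [0.5889 0.3429 0.0822]Traceback (most recent call last):
  File "<stdin>", line 23, in <module>
  File "<stdin>", line 5, in <lambda>
    return _wrapfunc(a, 'round', decimals=decimals, out=out)
    return _wrapit(obj, method, *args, **kwds)
    conv = _array_converter(obj)
ValueError: setting an array element with a sequence. The requested array has an inhomogeneous shape after 1 dimensions. The detected shape was (3,) + inhomogeneous part.
```

View pics/crop.png

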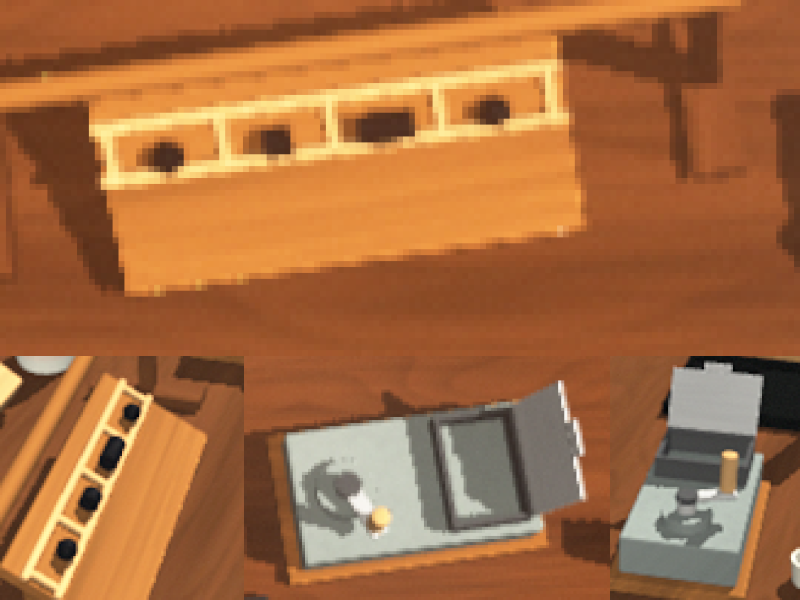

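The crop shows the long bar in the third pocket from the left (top pixel ≈ (185,176)), at around (0.60, 0.22). The crank handle points towards the robot and the box.

```bash
python3 - <<'E'
from h import *
np.set_printoptions(suppress=True,precision=4)
t=np.load("top_rgb.npy"); s=np.load("side_rgb.npy"); P=np.load("top.npy"); S=np.load("side.npy")
for nm,M in (("top",P[150:225,258:375]),("side",S[115:235,240:325])):
    mr=M.reshape(-1,3); mr=mr[~np.isnan(mr[:,0])]
    print(nm,np.histogram(mr[:,2],bins=np.arange(0,.26,.01))[0])
    for z0,z1 in [(.064,.076),(.098,.108),(.115,.18),(.18,.25)]:
        q=mr[(mr[:,2]>z0)&(mr[:,2]<z1)]
        if len(q): print(z0,len(q),q.min(0),q.max(0),cv2.minAreaRect(q[:,:2].astype(np.float32)))
def px(M,I,rc):
    for r,c in rc: print((c,r),M[r,c],I[r,c])
# top cyan crop scale 3.05: box, handle
print("tp"); px(P,t,[(145+int(518-356)//3,255+(380-244)//3),(197,299),(198,300),(199,299)])
# handle: wood colour pixels inside mill
for nm,I,M,b in (("top",t,P,(180,208,285,312)),("side",s,S,(155,192,285,308))):
    J=I[b[0]:b[1],b[2]:b[3]].astype(int); Q=M[b[0]:b[1],b[2]:b[3]]
    m=(J[...,0]-J[...,2]>50)&(Q[...,2]>.11)&(Q[...,2]<.2)
    q=Q[m]; print(nm,"handle",len(q),q.min(0),q.max(0),q.mean(0))
r=P[145:185,90:250].reshape(-1,3); r=r[(r[:,2]>.15)&(r[:,2]<.21)]
c=r.mean(0); u=np.linalg.svd(r-c)[2][0]; print("rail",c,u,r.min(0),r.max(0))
# tray board plane (side) top z & tray points
for rc in [(165,175),(178,150),(178,170),(190,170),(183,150)]: print(rc,P[rc])
E
```

```text
top [1826  490  153   38   44   38 1459 1145  266  175  253  126   78   91
   94   96  108  101   40    7    0    0    0    0    0]
0.064 2413 [ 0.4831 -0.3312  0.064 ] [ 0.6615 -0.057   0.076 ] ((0.5715404748916626, -0.19362802803516388), (0.14568719267845154, 0.2604565918445587), 8.210440635681152)
0.098 266 [ 0.5047 -0.3206  0.098 ] [ 0.6475 -0.1087  0.1079] ((0.5735831260681152, -0.20985376834869385), (0.12170510739088058, 0.20614200830459595), 8.370380401611328)
0.115 611 [ 0.5082 -0.3457  0.115 ] [ 0.6509 -0.1202  0.1799] ((0.5754560828208923, -0.2294071614742279), (0.1204146072268486, 0.22050154209136963), 8.702693939208984)
0.18 47 [ 0.5365 -0.3441  0.1803] [ 0.6497 -0.3268  0.1927] ((0.5935916304588318, -0.3376448452472687), (0.11405427008867264, 0.010698516853153706), 8.006670951843262)
side [1734  823  279  197  214  238 1057  623  423  318  330  171  167  176
  167  177  149  131   37    0    0    0    0    0    0]
0.064 1470 [ 0.4811 -0.4039  0.064 ] [ 0.7816 -0.0532  0.076 ] ((0.6011146903038025, -0.2544240355491638), (0.21259360015392303, 0.4255187511444092), 26.123996
[... 478 characters left out ...]
9522166103124619), 9.445430755615234)
tp
(300, 199) [ 0.5102 -0.1474  0.1638] [254 235 155]
(299, 197) [ 0.5179 -0.1456  0.1553] [253 229 149]
(300, 198) [ 0.5141 -0.1481  0.1591] [254 233 152]
(299, 199) [ 0.5112 -0.1451  0.1581] [253 228 149]
top handle 44 [ 0.5082 -0.1552  0.1149] [ 0.5276 -0.1364  0.1643] [ 0.5157 -0.1451  0.152 ]
side handle 118 [ 0.5064 -0.1541  0.1108] [ 0.5242 -0.1336  0.1599] [ 0.5142 -0.14    0.1383]
rail [0.6182 0.251  0.1779] [-0.1434  0.9897 -0.0017] [0.5794 0.0221 0.1503] [0.6581 0.4774 0.1876]
(165, 175) [0.6144 0.2321 0.1744]
(178, 150) [0.5985 0.3299 0.0635]
(178, 170) [0.5986 0.2648 0.0623]
(190, 170) [0.5634 0.2678 0.0367]
(183, 150) [0.582  0.3295 0.0625]
```

```bash
python3 -m creep '[[0.2,30,40,20,0,0,-0.05],[0.2,50,60,20,0,0,-0.05],[0.2,50,60,20,0,0,-0.05],[0.2,50,60,10,0,0,-0.03],[0.2,40,60,0,0,0,0]]' 
python3 - <<'E'
from h import *
np.set_printoptions(suppress=True,precision=4)
S=np.load("side.npy");P=np.load("top.npy")
yaw=.1435; X=np.array([np.cos(yaw),np.sin(yaw)]);Y=np.array([-X[1],X[0]]); O=np.array([.5729,-.2035])
for M in (P[150:225,258:375],S[115:235,240:325]):
    q=M.reshape(-1,3); q=q[~np.isnan(q[:,0])]; d=q[:,:2]-O; x=d@X;y=d@Y;z=q[:,2]
    # profile along mill y near mill x in -.04...04
    for y0 in np.arange(-.16,.05,.01):
        m=(abs(x)<.035)&(y>y0)&(y<=y0+.01)&(z>.03)
        if m.sum(): print(round(y0,3),np.percentile(z[m],[5,50,95]),m.sum())
    m=(y<0)&(y>-.1)&(z>.09)&(z<.107); print("rim",np.percentile(x[m],[1,99]),np.percentile(y[m],[1,99]))
E
```

```text
t: 0.72
eef_pos: [0.4001, -0.4051, 0.2908]
tool_rot: [0.0, 0.997, 0.073, 0.001]
contact_force: [-0.2, 0.1, -1.1]
gripper_width: 0.601
grasp_force: 0.0
-0.15 [0.1849 0.185  0.1851] 2
-0.14 [0.1688 0.1801 0.1905] 82
-0.13 [0.1476 0.1612 0.1742] 123
-0.12 [0.1218 0.1362 0.1497] 120
-0.11 [0.1005 0.112  0.1243] 103
-0.1 [0.066  0.0797 0.1062] 123
-0.09 [0.0657 0.0698 0.0745] 63
-0.08 [0.0656 0.0698 0.0748] 60
-0.07 [0.0663 0.0705 0.0752] 68
-0.06 [0.0654 0.0689 0.0745] 62
-0.05 [0.0646 0.069  0.0738] 60
-0.04 [0.0628 0.0694 0.0752] 63
-0.03 [0.0752 0.098  0.1015] 25
-0.02 [0.0659 0.0741 0.1021] 105
-0.01 [0.066  0.0691 0.074 ] 63
0.0 [0.0651 0.0699 0.0743] 65
0.01 [0.0659 0.0694 0.0747] 62
0.02 [0.0647 0.0694 0.074 ] 66
0.03 [0.0639 0.0694 0.0741] 62
0.04 [0.0653 0.0702 0.0741] 56
rim [-0.0608  0.0611] [-0.0998 -0.0164]
-0.14 [0.1653 0.177  0.1873] 98
-0.13 [0.1407 0.1588 0.1753] 211
-0.12 [0.1196 0.1356 0.1521] 185
-0.11 [0.0818 0.1123 0.1292] 195
-0.1 [0.0695 0.0873 0.1041] 222
-0.09 [0.0681 0.0693 0.0713] 26
-0.08 [0.0715 0.0715 0.0715] 1
-0.03 [0.0683 0.0895 0.1   ] 35
-0.02 [0.0686 0.0833 0.0995] 205
-0.01 [0.0679 0.0692 0.0721] 30
0.0 [0.0682 0.0699 0.0715] 20
0.01 [0.0691 0.0705 0.0712] 8
0.02 [0.067  0.0698 0.0711] 10
0.03 [0.0682 0.0693 0.0712] 16
0.04 [0.0686 0.071  0.0724] 11
rim [-0.0624  0.0592] [-0.0997 -0.0133]
```

```bash
python3 -m creep '[[0.2,10,58,0,0,0,0],[0.2,10,58,0,0,0,0],[0.2,10,58,0,0,0,0],[0.2,10,58,0,0,0,0],[0.2,10,58,0,0.0125,-0.0865,0]]'
python3 -m creep '[[0.2,10,58,0,0.0125,-0.0865,0],[0.2,10,58,0,0.0125,-0.0865,0],[0.2,10,58,0,0.0125,-0.0865,0],[0.2,10,58,-10,0.0125,-0.0865,0],[0.2,10,58,-10,0.0125,-0.0865,0]]'
python3 - <<'E'
from h import *
np.set_printoptions(suppress=True,precision=4)
rgb,P=cloud("wrist"); save("w1",rgb); np.save("w1.npy",P)
g=rgb.max(-1); yaw=.1435; X=np.array([np.cos(yaw),np.sin(yaw),0]);Y=np.array([-X[1],X[0],0])
m=(g<60)&(P[...,2]>.055)&(P[...,2]<.1)&(P[...,0]>.54)
n,l,st,ce=cv2.connectedComponentsWithStats(m.astype(np.uint8))
for i in range(1,n):
    if st[i,4]>40:
        q=P[l==i]; q=q[~np.isnan(q[:,0])]; y=q@Y; x=q@X
        print(ce[i],st[i,4],"mean",q.mean(0),"yext",np.percentile(y,[1,99]),"xext",np.percentile(x,[1,99]),"zmax",np.percentile(q[:,2],98))
print(get_obs()["q"])
E
```

```text
t: 1.35
eef_pos: [0.4496, -0.1139, 0.2901]
tool_rot: [-0.004, 0.996, 0.074, 0.045]
contact_force: [0.1, -0.5, 0.6]
gripper_width: 0.598
grasp_force: 0.0
t: 1.98
eef_pos: [0.4958, 0.1556, 0.2724]
tool_rot: [-0.013, 0.967, 0.071, 0.246]
contact_force: [1.2, -2.2, -0.3]
gripper_width: 0.6
grasp_force: 0.0
[372.2549 137.8824] 102 mean [0.6503 0.0501 0.0786] yext [-0.044  -0.0427] xext [0.6466 0.6548] zmax 0.09843797026308194
[113.075  156.5833] 120 mean [0.5859 0.3349 0.0793] yext [0.2417 0.2551] xext [0.6219 0.6339] zmax 0.08145149554088461
[166.3008 156.5414] 133 mean [0.5944 0.2762 0.0798] yext [0.1818 0.1945] xext [0.622  0.6348] zmax 0.0820719505916945
[218.6964 156.5571] 280 mean [0.6028 0.2186 0.0798] yext [0.1175 0.1431] xext [0.622 0.635] zmax 0.08198434936950914
[271.5794 156.8505] 107 mean [0.6114 0.1602 0.0787] yext [0.0651 0.0773] xext [0.6226 0.6341] zmax 0.0816600995456346
[ 0.1467 -0.0117 -0.6816  2.1898  0.3684  0.5243 -2.2399]
```

View pics/w1.png

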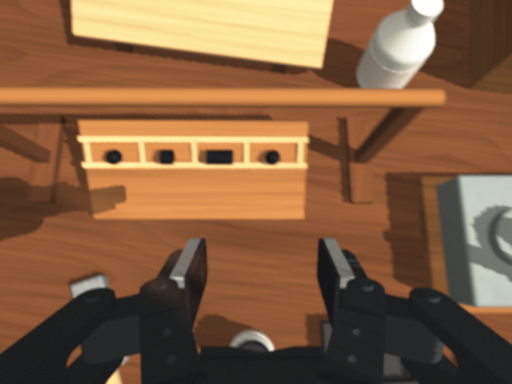

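The wrist view shows the bar at (219,157), with the stub and balls beside it and the rail above. I'll move to the pre-grasp pose.

```bash
python3 -m creep '[[0.2,15,14,-32,0,0,0],[0.2,20,13,-40,0,0,0],[0.2,20,13,-40,0,0,0],[0.2,0,0,0,0,0,0],[0.2,0,0,0,0,0,0]]'
cat > rel.py <<'E'
# remaining shift (mm) and turn (rotvec) to a target TCP and tool orientation
from h import *
def rel(pos,yaw,tilt=0):
    o=get_obs(); q=o["tool_rot"]; C=R.from_quat([q[1],q[2],q[3],q[0]])
    T=R.from_euler("z",yaw)*R.from_euler("y",-tilt)*R.from_euler("x",np.pi)
    print("shift mm",np.round((np.array(pos)-o["eef_pos"])*1e3,1),"turn",np.round((T*C.inv()).as_rotvec(),3),"t",round(o["t"],2),"q",np.round(o["q"],2))
E
python3 -c "
from rel import *
rel([.5555,.2128,.159],.1445,.5236)"
```

```text
t: 2.65
eef_pos: [0.5513, 0.1928, 0.1612]
tool_rot: [-0.012, 0.967, 0.07, 0.245]
contact_force: [-0.7, -0.2, 0.7]
gripper_width: 0.602
grasp_force: 0.0
shift mm [ 4.2 20.  -2.2] turn [ 0.014 -0.026  0.003] t 2.65 q [-0.04  0.29 -0.58  2.18  1.    0.44 -2.87]
```

```bash
python3 -m creep '[[0.2,0,0,0,0.089,0.013,-0.156],[0.2,0,0,0,0.089,0.013,-0.156],[0.2,0,0,0,0.089,0.013,-0.156],[0.2,0,0,0,0.089,0.013,-0.156],[0.2,0,0,0,0.089,0.013,-0.156]]'
python3 -c "
from rel import *
rel([.5555,.2128,.159],.1445,.5236)"
```

```text
t: 3.28
eef_pos: [0.55, 0.1925, 0.1593]
tool_rot: [-0.119, 0.918, -0.314, 0.211]
contact_force: [0.0, 0.4, -0.3]
gripper_width: 0.601
grasp_force: 0.0
shift mm [ 5.5 20.3 -0.3] turn [-0.398 -0.097  0.698] t 3.27 q [-0.93  0.25  0.46  2.24  0.21  0.21 -2.94]
```

```bash
python3 -m creep '[[0.2,0,0,0,-0.089,-0.013,0.156],[0.2,0,0,0,-0.089,-0.013,0.156],[0.2,0,0,0,-0.089,-0.013,0.156],[0.2,0,0,0,-0.089,-0.013,0.156],[0.2,0,0,0,-0.089,-0.013,0.156]]' >/dev/null
python3 -m creep '[[0.2,0,0,0,-0.089,-0.013,0.156],[0.2,0,0,0,-0.089,-0.013,0.156],[0.2,0,0,0,-0.089,-0.013,0.156],[0.2,0,0,0,-0.089,-0.013,0.156],[0.2,0,0,0,-0.089,-0.013,0.156]]'
python3 -c "
from rel import *
rel([.5555,.2128,.159],.1445,.5236)"
```

```text
t: 4.53
eef_pos: [0.5501, 0.192, 0.1594]
tool_rot: [0.123, 0.814, 0.521, 0.226]
contact_force: [-0.3, 0.3, 0.4]
gripper_width: 0.6
grasp_force: 0.0
shift mm [ 5.4 20.8 -0.4] turn [ 0.526  0.055 -0.853] t 4.53 q [-0.72  0.24  0.16  2.24  0.81  0.29 -1.75]
```

```bash
python3 -m creep '[[0.2,0,0,0,-0.089,-0.013,0.156],[0.2,0,0,0,-0.089,-0.013,0.156],[0.2,0,0,0,-0.089,-0.013,0.156],[0.2,0,0,0,-0.089,-0.013,0.156],[0.2,0,0,0,-0.089,-0.013,0.156]]' >/dev/null
python3 -m creep '[[0.2,0,0,0,-0.089,-0.013,0.156],[0.2,0,0,0,-0.089,-0.013,0.156],[0.2,0,0,0,-0.089,-0.013,0.156],[0.2,0,10,0,-0.089,-0.013,0.156],[0.2,5,10,0,-0.089,-0.013,0.156]]'
python3 - <<'E'
from rel import *
rel([.5555,.2128,.159],.1445,.5236)
o=get_obs(); q=o["tool_rot"]; C=R.from_quat([q[1],q[2],q[3],q[0]]); print(C.as_matrix().round(3))
T=R.from_euler("z",.1445)*R.from_euler("y",-.5236)*R.from_euler("x",np.pi)*R.from_euler("z",np.pi)
print((T*C.inv()).as_rotvec().round(3))
E
```

```text
t: 5.78
eef_pos: [0.555, 0.2119, 0.1596]
tool_rot: [0.27, 0.092, 0.956, 0.068]
contact_force: [-0.0, 0.0, 1.2]
gripper_width: 0.594
grasp_force: 0.0
shift mm [ 0.5  0.9 -0.6] turn [ 1.435  0.225 -2.4  ] t 5.78 q [-0.52  0.25 -0.08  2.24  1.11  0.29 -0.24]
[[-0.837  0.138  0.53 ]
 [ 0.212  0.974  0.081]
 [-0.505  0.18  -0.844]]
[-0.182  0.015  0.286]
```

```bash
python3 -m creep '[[0.2,0,0,0,-0.091,0.007,0.143],[0.2,0,0,0,-0.091,0.007,0.143],[0.2,0,0,0,0,0,0]]' >/dev/null
cat >> rel.py <<'E'
def relT(pos,yaw,tilt=0,spin=0):
    o=get_obs(); q=o["tool_rot"]; C=R.from_quat([q[1],q[2],q[3],q[0]])
    T=R.from_euler("z",yaw)*R.from_euler("y",-tilt)*R.from_euler("x",np.pi)*R.from_euler("z",spin)
    print("shift mm",np.round((np.array(pos)-o["eef_pos"])*1e3,1),"turn",np.round((T*C.inv()).as_rotvec(),3),"t",round(o["t"],2),"q",np.round(o["q"],2))
E
python3 - <<'E'
from rel import *
np.set_printoptions(suppress=True,precision=4)
relT([.607,.2203,.0693],.1445,.5236,np.pi)
rgb,P=cloud("wrist")
g=rgb.max(-1); yaw=.1445; X=np.array([np.cos(yaw),np.sin(yaw),0]);Y=np.array([-X[1],X[0],0])
m=(g<60)&(P[...,2]>.06)&(P[...,2]<.1)&(P[...,0]>.57)&(P[...,0]<.63)
n,l,st,ce=cv2.connectedComponentsWithStats(m.astype(np.uint8))
for i in range(1,n):
    if st[i,4]>60:
        q=P[l==i]; q=q[~np.isnan(q[:,0])]; y=q@Y; x=q@X
        print(ce[i],st[i,4],"mean",q.mean(0),"yext",np.percentile(y,[1,99]),"xext",np.percentile(x,[1,99]),"zmax",np.percentile(q[:,2],98))
E
```

```text
shift mm [ 51.4   8.5 -90.1] turn [-0.003  0.001  0.008] t 6.15 q [-0.42  0.26 -0.19  2.2   0.95  0.33  0.25]
[338.0098 191.0293] 410 mean [0.5905 0.2742 0.0769] yext [0.1801 0.1934] xext [0.6191 0.6314] zmax 0.08104721211885739
[416.9039 190.2468] 385 mean [0.5825 0.3321 0.0763] yext [0.2386 0.2527] xext [0.6195 0.6312] zmax 0.08101322677095968
[179.7493 191.9972] 355 mean [0.6074 0.1585 0.0764] yext [0.0621 0.076 ] xext [0.6194 0.6309] zmax 0.08072855021501481
[258.5513 191.5073] 751 mean [0.5985 0.2161 0.0771] yext [0.1141 0.1413] xext [0.6193 0.6306] zmax 0.08125312666296727
```

```bash
python3 -m creep '[[0.2,15,2,-27,0,0,0],[0.2,15,2,-27,0,0,0],[0.2,12,2,-22,0,0,0],[0.2,8,1,-14.5,0,0,0],[0.2,0,0,0,0,0,0]]'
python3 -c "
from rel import *
relT([.606,.2188,.0685],.1445,.5236,np.pi)"
```

```text
t: 6.82
eef_pos: [0.6046, 0.219, 0.0662]
tool_rot: [0.257, -0.066, 0.964, 0.018]
contact_force: [0.8, 0.5, -0.8]
gripper_width: 0.599
grasp_force: 0.0
shift mm [ 1.4 -0.2  2.3] turn [-0.001 -0.003  0.007] t 6.83 q [-0.53  0.49 -0.02  2.15  1.51  0.2  -0.3 ]
```

```bash
python3 -m creep '[[0.2,1.5,0,2,0,0,0],[-1,0,0,0,0,0,0],[-1,0,0,0,0,0,0],[-1,0,0,0,0,0,0],[-1,0,0,0,0,0,0]]' 30
```

```text
t: 7.45
eef_pos: [0.6064, 0.2192, 0.0695]
tool_rot: [0.258, -0.067, 0.964, 0.018]
contact_force: [-3.9, -1.1, 7.5]
gripper_width: 0.341
grasp_force: 30.7
```

```bash
python3 -m creep '[[-1,-10,-1,17,0,0,0],[-1,-20,-3,35,0,0,0],[-1,-25,-4,43,0,0,0],[-1,-25,-4,43,0,0,0],[-1,0,0,20,0,0,0]]'
python3 -c "
from rel import *
relT([.52,0,.24],.1445,0,np.pi)"
```

```text
t: 8.07
eef_pos: [0.525, 0.2072, 0.2291]
tool_rot: [0.258, -0.068, 0.963, 0.019]
contact_force: [0.5, -0.7, -0.3]
gripper_width: 0.342
grasp_force: 29.8
shift mm [  -5.  -207.2   10.9] turn [-0.075  0.519  0.004] t 8.07 q [-0.35  0.11 -0.29  2.19  0.64  0.45  0.55]
```

```bash
python3 -m creep '[[-1,0,-20,20,-0.025,0.173,0],[-1,0,-40,20,-0.025,0.173,0],[-1,0,-40,15,-0.025,0.173,0],[-1,5,-40,0,0,0,-0.17],[-1,5,-40,0,0,0,-0.17]]' >/dev/null
python3 -m creep '[[-1,7,-40,0,0,0,-0.17],[-1,7,-40,0,0,0,-0.17],[-1,7,-40,0,0,0,-0.17],[-1,7,-40,0,0,0,-0.17],[-1,7,-40,0,0,0,-0.17]]'
python3 -c "
from rel import *
relT([.58,-.255,.28],.1445,0,-np.pi/2)"
```

```text
t: 9.32
eef_pos: [0.5748, -0.1692, 0.2717]
tool_rot: [0.027, 0.506, 0.861, -0.031]
contact_force: [0.5, 0.6, -0.2]
gripper_width: 0.341
grasp_force: 29.8
shift mm [  5.2 -85.8   8.3] turn [ 0.083  0.001 -0.363] t 9.32 q [0.1  0.3  0.06 1.73 0.07 1.09 0.62]
```

```bash
python3 -m creep '[[-1,2,-40,5,0.04,0,-0.18],[-1,3,-45,3,0.04,0,-0.18],[-1,0,0,0,0,0,0],[-1,0,0,0,0,0,0]]'
python3 - <<'E'
from rel import *
np.set_printoptions(suppress=True,precision=4)
relT([.58,-.255,.28],.1445,0,-np.pi/2)
rgb,P=cloud("wrist"); save("w2",rgb); np.save("w2.npy",P)
yaw=.1445; X=np.array([np.cos(yaw),np.sin(yaw)]);Y=np.array([-X[1],X[0]]); O=np.array([.5729,-.2035])
d=P[...,:2]-O; x=d@X;y=d@Y;z=P[...,2]
m=(z>.095)&(z<.105)&(x<.08)&(y<.0)&(y>-.12)&(x>-.08); print("rim x",np.percentile(x[m],[1,99]),"y",np.percentile(y[m],[1,99]),m.sum())
m=(abs(x)<.05)&(y>-.09)&(y<-.025)&(z<.09)&(z>.05);print("floor z",np.median(z[m]),m.sum(),np.percentile(y[m],[1,99]))
m=(abs(z-.07)<.006)&(y>-.02)&(y<.2)&(abs(x)<.1); print("body x",np.percentile(x[m],[1,99]),"y",np.percentile(y[m],[1,99]))
J=rgb.astype(int); m=(J[...,0]-J[...,2]>50)&(z>.11)&(z<.19)&(abs(x)<.09)&(y>.02)&(y<.15)
print("handle",m.sum(),np.nanmean(P[m],0),np.nanmin(P[m],0),np.nanmax(P[m],0))
E
```

```text
t: 9.82
eef_pos: [0.5799, -0.2525, 0.2792]
tool_rot: [0.001, 0.651, 0.759, -0.001]
contact_force: [0.5, 1.0, -0.5]
gripper_width: 0.341
grasp_force: 29.8
shift mm [ 0.1 -2.5  0.8] turn [ 0.002  0.001 -0.009] t 9.82 q [ 0.2   0.37  0.14  1.62 -0.05  1.16  0.51]
rim x [-0.0608  0.0606] y [-0.1016 -0.0164] 2712
floor z 0.06888247688288701 5189 [-0.0893 -0.0272]
body x [-0.0706  0.0709] y [-0.0162  0.1102]
handle 782 [ 0.5202 -0.1466  0.1522] [ 0.5083 -0.1552  0.1104] [ 0.5283 -0.1356  0.1602]
```

View pics/w2.png

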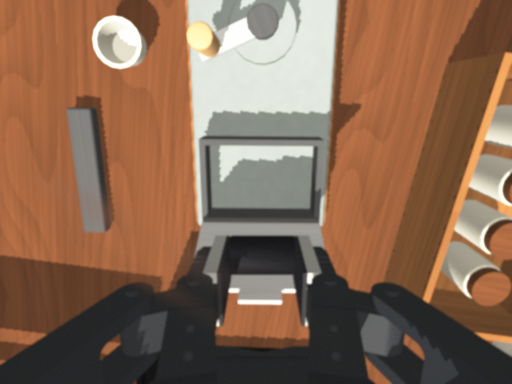

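The box sits where estimated, at pixels (205–325, 140–220), with the lid leaning away and the handle at (203,38). I'm lowering the stick.

```bash
python3 -m creep '[[-1,0,-2,-50,0,0,-0.009],[-1,0,0,-50,0,0,0],[-1,0,0,-50,0,0,0],[-1,0,0,-35,0,0,0],[-1,0,0,0,0,0,0]]'
python3 -m creep '[[-1,0,0,-8,0,0,0],[-1,0,0,-5,0,0,0],[-1,0,0,-3,0,0,0],[-1,0,0,0,0,0,0]]'
```

```text
t: 10.5
eef_pos: [0.5783, -0.2523, 0.0918]
tool_rot: [-0.002, 0.653, 0.757, -0.002]
contact_force: [0.0, -0.2, -0.2]
gripper_width: 0.34
grasp_force: 29.8
t: 11.0
eef_pos: [0.5802, -0.2552, 0.0787]
tool_rot: [0.002, 0.654, 0.756, -0.001]
contact_force: [-0.7, 0.0, 0.5]
gripper_width: 0.342
grasp_force: 29.8
```

```bash
python3 -m creep '[[-1,0,0,-2,0,0,0],[0.15,0,0,0,0,0,0],[0.15,0,0,0,0,0,0],[0.15,0,0,0,0,0,0]]'
python3 -m creep '[[0.15,0,0,20,0,0,0],[0.15,0,0,40,0,0,0],[0.15,0,0,50,0,0,0],[0.15,0,0,50,0,0,0],[0.15,0,0,40,0,0,0]]'
python3 - <<'E'
from rel import *
np.set_printoptions(suppress=True,precision=4)
rgb,P=cloud("wrist"); save("w3",rgb)
yaw=.1445; X=np.array([np.cos(yaw),np.sin(yaw)]);Y=np.array([-X[1],X[0]]); O=np.array([.5729,-.2035])
d=P[...,:2]-O; x=d@X;y=d@Y;z=P[...,2]
m=(abs(x)<.05)&(y>-.093)&(y<-.023)&(z>.076)&(z<.094)
print(m.sum(),np.percentile(x[m],[2,50,98]),np.percentile(y[m],[2,50,98]),z[m].max())
E
```

```text
t: 11.5
eef_pos: [0.5801, -0.2552, 0.0764]
tool_rot: [0.001, 0.654, 0.756, -0.001]
contact_force: [-0.2, 0.1, 0.6]
gripper_width: 0.57
grasp_force: 0.0
t: 12.12
eef_pos: [0.5804, -0.2555, 0.2805]
tool_rot: [0.003, 0.655, 0.756, -0.0]
contact_force: [0.6, -0.4, -0.8]
gripper_width: 0.578
grasp_force: 0.0
471 [-0.0134  0.001   0.0155] [-0.0582 -0.048  -0.0408] 0.08918963080340214
```

View pics/w3.png

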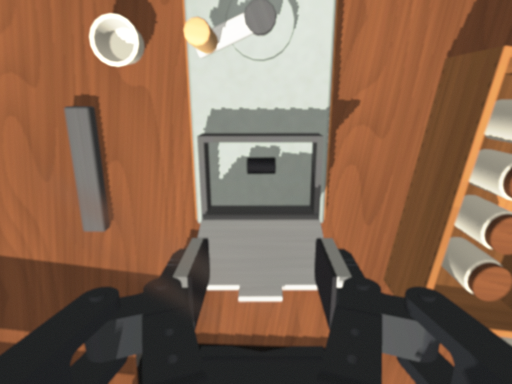

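The bar lies free on the box floor at (260,166). Now I'll go round behind the lid.

```bash
python3 -m creep '[[-1,7,-49,0,0,0,0],[-1,7,-49,0,0,0,0],[-1,7,-50,0,0,0,0],[-1,0,0,0,0,0,0],[-1,0,0,0,0,0,0]]'
python3 -m creep '[[-1,0,0,-45,0,0,0],[-1,0,0,-45,0,0,0],[-1,0,0,-40,0,0,0],[-1,0,0,0,0,0,0]]'
python3 -m creep '[[-1,-3,20,0,0,0,0],[-1,-3,20,0,0,0,0],[-1,-3,20,0,0,0,0],[-1,-3,20,0,0,0,0],[-1,0,0,0,0,0,0]]'
python3 -c "
from rel import *
relT([.5729+.0086,-.2035-.0594,.15],.1445,0,-np.pi/2)"
```

```text
t: 12.8
eef_pos: [0.6012, -0.4026, 0.277]
tool_rot: [0.001, 0.654, 0.756, -0.001]
contact_force: [0.8, 1.2, 0.2]
gripper_width: -0.001
grasp_force: 0.0
t: 13.3
eef_pos: [0.5998, -0.3996, 0.1435]
tool_rot: [-0.002, 0.653, 0.757, -0.001]
contact_force: [-1.1, 0.2, 0.5]
gripper_width: -0.0
grasp_force: 0.0
t: 13.92
eef_pos: [0.5934, -0.3235, 0.1535]
tool_rot: [0.007, 0.654, 0.757, 0.001]
contact_force: [0.0, -1.2, 19.5]
gripper_width: 0.001
grasp_force: 0.0
shift mm [-11.9  60.6  -3.5] turn [ 0.008  0.012 -0.001] t 13.93 q [ 0.29  0.55  0.16  1.64 -0.1   0.94  0.63]
```

The hand jammed on the lid's edge with a 19 N upward force: it was too low. I'll back off and go higher.

```bash
python3 -m creep '[[-1,2,-12,0,0,0,0],[-1,0,0,15,0,0,0],[-1,0,0,12,0,0,0],[-1,0,0,0,0,0,0]]'
python3 - <<'E'
from rel import *
np.set_printoptions(suppress=True,precision=3)
yaw=.1445; X=np.array([np.cos(yaw),np.sin(yaw)]);Y=np.array([-X[1],X[0]]); O=np.array([.5729,-.2035])
print("tcp mill",(get_obs()["eef_pos"][:2]-O)@np.c_[X,Y])
rgb,P=cloud("side"); save("s2",cv2.resize(rgb[60:240,220:380],(640,720))[:600])
d=P[...,:2]-O; x=d@X;y=d@Y;z=P[...,2]
m=(abs(x)>.035)&(abs(x)<.058)&(y>-.16)&(y<0)&(z>.11)&(z<.21)
for z0 in np.arange(.11,.2,.01):
    k=m&(z>z0)&(z<z0+.01)
    if k.sum(): print(round(z0,3),np.median(y[k]),k.sum())
E
```

```text
t: 14.42
eef_pos: [0.5918, -0.3349, 0.1749]
tool_rot: [0.002, 0.654, 0.756, -0.001]
contact_force: [0.4, -0.3, -0.2]
gripper_width: -0.005
grasp_force: 0.0
tcp mill [-0.    -0.133]
0.11 -0.10200967606696298 47
0.12 -0.10294919070314362 46
0.13 -0.10424069657279963 49
0.14 -0.10546805891796189 50
0.15 -0.10570946135806134 49
0.16 -0.10726879895726672 53
0.17 -0.10836404104331257 48
0.18 -0.10892592679266311 21
```

View pics/s2.png

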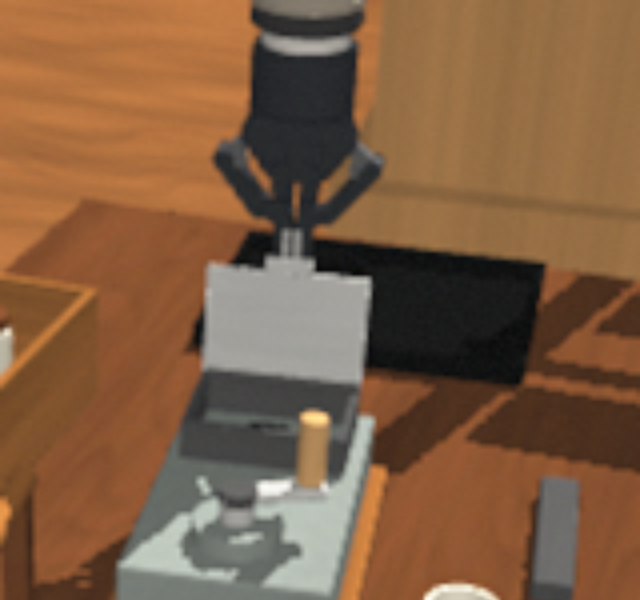

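The lid now stands almost upright (plate at pixels (205–370, 265–385)), with the fingers behind the tab. I'll push it over.

```bash
python3 -m creep '[[-1,-2,15,0,0,0,0],[-1,-2,15,0,0,0,0],[-1,-2,15,-4,0,0,0],[-1,-2,15,-6,0,0,0],[-1,-2,15,-6,0,0,0]]'
python3 -m creep '[[-1,-3,20,0,0,0,0],[-1,0,0,0,0,0,0],[-1,0,0,0,0,0,0]]'
python3 - <<'E'
from rel import *
np.set_printoptions(suppress=True,precision=3)
yaw=.1445; X=np.array([np.cos(yaw),np.sin(yaw)]);Y=np.array([-X[1],X[0]]); O=np.array([.5729,-.2035])
print("tcp mill",(get_obs()["eef_pos"][:2]-O)@np.c_[X,Y])
rgb,P=cloud("side")
d=P[...,:2]-O; x=d@X;y=d@Y;z=P[...,2]
for y0 in np.arange(-.12,0,.01):
    k=(abs(x)>.03)&(abs(x)<.058)&(y>y0)&(y<y0+.01)&(z>.05)&(z<.22)
    if k.sum(): print(round(y0,3),np.median(z[k]),k.sum())
E
```

```text
t: 15.1
eef_pos: [0.5808, -0.2586, 0.1567]
tool_rot: [0.001, 0.654, 0.756, -0.001]
contact_force: [0.7, 0.6, 0.3]
gripper_width: 0.002
grasp_force: 0.0
t: 15.48
eef_pos: [0.5782, -0.2407, 0.1577]
tool_rot: [0.002, 0.654, 0.756, -0.001]
contact_force: [1.3, -0.1, -0.8]
gripper_width: 0.001
grasp_force: 0.0
tcp mill [-0.    -0.038]
-0.1 0.10554906827032262 25
-0.09 0.1052468788401909 29
-0.08 0.10541173247458041 24
-0.07 0.10559079541409128 32
-0.06 0.10482079120362309 25
-0.05 0.10591503694396592 32
-0.04 0.10539379841485408 21
-0.03 0.10570788627476191 59
-0.02 0.08789556755002847 138
-0.01 0.06978969587649186 21
```

The lid lies flat at z = 0.105. Next is the crank handle at about (0.5175, -0.145).

```bash
python3 -m creep '[[-0.1,0,0,50,0,0,0],[-0.1,-20,32,35,0,0,0],[-0.1,-20,32,0,0,0,0],[-0.1,-21,31.5,0,0,0,0],[-0.1,0,0,0,0,0,0]]'
python3 - <<'E'
from rel import *
np.set_printoptions(suppress=True,precision=4)
rgb,P=cloud("top"); z=P[...,2]
yaw=.1445; X=np.array([np.cos(yaw),np.sin(yaw)]);Y=np.array([-X[1],X[0]]); O=np.array([.5729,-.2035])
relT([.5175,-.1452,.118],.1445,0,-np.pi/2)
rgb,P=cloud("wrist"); z=P[...,2]; d=P[...,:2]-O; x=d@X;y=d@Y
J=rgb.astype(int); k=(J[...,0]-J[...,2]>50)&(z>.156)&(z<.17)&(abs(x)<.09)&(y>.02)&(y<.15)
q=P[k]
if len(q): print("handle top",len(q),q.mean(0),cv2.minEnclosingCircle(q[:,:2].astype(np.float32)))
k=(abs(x+.0)<.02)&(abs(y-.085)<.02)&(z>.085)&(z<.15); print("hub",k.sum(),P[k].mean(0) if k.any() else 0, z[k].max() if k.any() else 0)
a=np.radians(-149.2)-np.radians(20)*np.arange(19); p=50*np.c_[np.cos(a),np.sin(a)]
for i,v in enumerate(np.diff(p,axis=0)): print(i+1,v.round(1))
E
```

```text
t: 16.15
eef_pos: [0.5162, -0.1431, 0.2428]
tool_rot: [0.001, 0.654, 0.757, -0.001]
contact_force: [-0.8, -0.6, -0.4]
gripper_width: 0.452
grasp_force: 0.0
shift mm [   0.5   -0.4 -124.9] turn [0.004 0.002 0.   ] t 16.2 q [ 0.04  0.24  0.13  1.88 -0.03  1.02  0.33]
handle top 497 [ 0.518  -0.1448  0.1578] ((0.5178642868995667, -0.14513589441776276), 0.009744180366396904)
hub 1462 [ 0.5579 -0.1178  0.102 ] 0.11141298261581656
1 [-6.2 16.2]
2 [-0.2 17.4]
3 [ 5.7 16.4]
4 [11.  13.5]
5 [14.9  8.9]
6 [17.1  3.3]
7 [17.1 -2.8]
8 [15.2 -8.5]
9 [ 11.3 -13.1]
10 [  6.2 -16.2]
11 [  0.2 -17.4]
12 [ -5.7 -16.4]
13 [-11.  -13.5]
14 [-14.9  -8.9]
15 [-17.1  -3.3]
16 [-17.1   2.8]
17 [-15.2   8.5]
18 [-11.3  13.1]
```

```bash
python3 -m creep '[[-0.1,0.5,-0.4,-45,0,0,0],[-0.1,0,0,-45,0,0,0],[-0.1,0,0,-25,0,0,0],[-0.1,0,0,-10,0,0,0],[-0.1,0,0,0,0,0,0]]'
python3 -m creep '[[-1,0,0,0,0,0,0],[-1,0,0,0,0,0,0],[-1,0,0,0,0,0,0],[-1,0,0,0,0,0,0]]' 40
```

```text
t: 16.88
eef_pos: [0.5178, -0.146, 0.1172]
tool_rot: [0.001, 0.655, 0.756, -0.001]
contact_force: [0.5, 0.2, 0.3]
gripper_width: 0.447
grasp_force: 0.0
t: 17.38
eef_pos: [0.5182, -0.1458, 0.1185]
tool_rot: [0.002, 0.655, 0.756, -0.001]
contact_force: [-2.3, -1.7, 6.0]
gripper_width: 0.219
grasp_force: 39.1
```

```bash
cat > ck.py <<'E'
from h import *
o=get_obs(); A=np.array([.5612,-.1197]); d=o["eef_pos"][:2]-A
print("angle",round(np.degrees(np.arctan2(d[1],d[0])),1),"r mm",round(np.hypot(*d)*1e3,1),"F",np.round(o["contact_force"],1),"z",o["eef_pos"][2].round(4),"pos",o["eef_pos"][:2].round(4))
E
python3 ck.py
python3 -m creep '[[-1,-6.2,16.2,0,0,0,0],[-1,-0.2,17.4,0,0,0,0],[-1,5.7,16.4,0,0,0,0],[-1,11,13.5,0,0,0,0],[-1,0,0,0,0,0,0]]'; python3 ck.py
```

```text
angle -148.8 r mm 50.3 F [-2.3 -1.7  6. ] z 0.1185 pos [ 0.5182 -0.1458]
t: 18.0
eef_pos: [0.5288, -0.0782, 0.1185]
tool_rot: [0.001, 0.653, 0.757, 0.0]
contact_force: [-3.5, 6.2, 10.5]
gripper_width: 0.225
grasp_force: 39.7
angle 127.9 r mm 52.6 F [-3.5  6.2 10.5] z 0.1185 pos [ 0.5288 -0.0782]
```

```bash
cat > ck.py <<'E'
# where the handle is on the crank's circle, and the chord shifts for the next n steps
import sys
from h import *
o=get_obs(); A=np.array([.5596,-.118])*1e3; p=o["eef_pos"][:2]*1e3; d=p-A; f=np.degrees(np.arctan2(d[1],d[0]))
print("angle",f.round(1),"r",np.hypot(*d).round(1),"F",np.round(o["contact_force"],1),"z",o["eef_pos"][2].round(4),"pos",p.round(1))
n=int(sys.argv[1]); s=float(sys.argv[2]); a=np.radians(f-s*np.arange(1,n+1))
print(np.diff(np.vstack([p,A+50*np.c_[np.cos(a),np.sin(a)]]),axis=0).round(1).tolist())
E
python3 ck.py 18 20
```

```text
angle 127.7 r 50.3 F [-3.5  6.2 10.5] z 0.1185 pos [528.8 -78.2]
[[15.6, 7.8], [17.2, 2.3], [17.0, -3.7], [14.7, -9.3], [10.6, -13.7], [5.3, -16.5], [-0.7, -17.4], [-6.6, -16.1], [-11.7, -12.8], [-15.4, -8.1], [-17.2, -2.3], [-17.0, 3.7], [-14.7, 9.3], [-10.6, 13.7], [-5.3, 16.5], [0.7, 17.4], [6.6, 16.1], [11.7, 12.8]]
```

```bash
python3 -m creep '[[-1,15.6,7.8,0,0,0,0],[-1,17.2,2.3,0,0,0,0],[-1,17,-3.7,0,0,0,0],[-1,14.7,-9.3,0,0,0,0],[-1,10.6,-13.7,0,0,0,0]]'
python3 -m creep '[[-1,5.3,-16.5,0,0,0,0],[-1,-0.7,-17.4,0,0,0,0],[-1,-6.6,-16.1,0,0,0,0],[-1,-11.7,-12.8,0,0,0,0],[-1,0,0,0,0,0,0]]' ; python3 ck.py 15 20
```

```text
t: 18.62
eef_pos: [0.6048, -0.0965, 0.1185]
tool_rot: [0.002, 0.654, 0.757, 0.0]
contact_force: [-2.3, 1.3, 7.7]
gripper_width: 0.22
grasp_force: 39.8
t: 19.25
eef_pos: [0.5877, -0.1593, 0.1184]
tool_rot: [-0.001, 0.655, 0.756, -0.0]
contact_force: [-4.8, 7.2, 11.3]
gripper_width: 0.226
grasp_force: 40.3
angle -55.8 r 49.9 F [-4.8  7.2 11.3] z 0.1184 pos [ 587.7 -159.3]
[[-15.8, -7.2], [-17.3, -1.3], [-16.7, 4.7], [-14.1, 10.2], [-9.8, 14.4], [-4.3, 16.8], [1.8, 17.3], [7.6, 15.6], [12.4, 12.1], [15.8, 7.1], [17.3, 1.3], [16.7, -4.7], [14.1, -10.2], [9.8, -14.4], [4.3, -16.8]]
```

```bash
python3 -m creep '[[-1,-15.8,-7.2,0,0,0,0],[-1,-17.3,-1.3,0,0,0,0],[-1,-16.7,4.7,0,0,0,0],[-1,-14.1,10.2,0,0,0,0],[-1,-9.8,14.4,0,0,0,0]]' >/dev/null
python3 -m creep '[[-1,-4.3,16.8,0,0,0,0],[-1,1.8,17.3,0,0,0,0],[-1,7.6,15.6,0,0,0,0],[-1,12.4,12.1,0,0,0,0],[-1,0,0,0,0,0,0]]' ; python3 ck.py 9 20
```

```text
t: 20.5
eef_pos: [0.5339, -0.0748, 0.1184]
tool_rot: [0.001, 0.653, 0.757, 0.0]
contact_force: [-4.7, 7.6, 13.2]
gripper_width: 0.219
grasp_force: 40.1
angle 120.7 r 50.2 F [-4.7  7.6 13.2] z 0.1184 pos [533.9 -74.8]
[[16.4, 5.9], [17.4, 0.2], [16.4, -5.7], [13.4, -11.0], [8.9, -14.9], [3.2, -17.1], [-2.8, -17.1], [-8.5, -15.1], [-13.2, -11.3]]
```

```bash
python3 -m creep '[[-1,16.4,5.9,0,0,0,0],[-1,17.4,0.2,0,0,0,0],[-1,16.4,-5.7,0,0,0,0],[-1,13.4,-11,0,0,0,0],[-1,8.9,-14.9,0,0,0,0]]' >/dev/null
python3 -m creep '[[-1,3.2,-17.1,0,0,0,0],[-1,-2.8,-17.1,0,0,0,0],[-1,-8.5,-15.1,0,0,0,0],[-1,-13.2,-11.3,0,0,0,0],[-1,0,0,0,0,0,0]]' ; python3 ck.py 4 20.9
```

```text
t: 21.75
eef_pos: [0.5829, -0.1621, 0.1184]
tool_rot: [-0.001, 0.654, 0.756, -0.0]
contact_force: [-4.0, 7.1, 11.3]
gripper_width: 0.22
grasp_force: 40.4
angle -62.1 r 49.9 F [-4.   7.1 11.3] z 0.1184 pos [ 582.9 -162.1]
[[-17.3, -5.5], [-18.1, 1.1], [-16.5, 7.5], [-12.8, 12.9]]
```

```bash
python3 -m creep '[[-1,-17.3,-5.5,0,0,0,0],[-1,-18.1,1.1,0,0,0,0],[-1,-16.5,7.5,0,0,0,0],[-1,-12.8,12.9,0,0,0,0],[-1,0,0,0,0,0,0]]' ; python3 ck.py 1 1; python3 -m creep '[[-1,0,0,0,0,0,0],[-1,0,0,0,0,0,0]]'
```

```text
t: 22.38
eef_pos: [0.5195, -0.1477, 0.1185]
tool_rot: [0.002, 0.654, 0.756, -0.001]
contact_force: [-1.3, -0.1, 7.6]
gripper_width: 0.22
grasp_force: 40.2
angle -143.5 r 49.9 F [-1.3 -0.1  7.6] z 0.1185 pos [ 519.5 -147.7]
[[-0.6, 0.7]]
t: 22.62
eef_pos: [0.5201, -0.1486, 0.1184]
tool_rot: [0.002, 0.655, 0.756, -0.001]
contact_force: [-0.7, -0.4, 8.5]
gripper_width: 0.225
grasp_force: 40.2
```

```bash
python3 -m creep '[[-1,-1.8,2.7,0,0,0,0],[-1,0,0,0,0,0,0],[-0.1,0,0,0,0,0,0],[-0.1,0,0,0,0,0,0],[-0.1,0,0,0,0,0,0]]'
python3 -m creep '[[-0.1,0,0,30,0,0,0],[-0.1,0,0,45,0,0,0],[-0.1,0,0,50,0,0,0],[-0.1,0,0,40,0,0,0],[-0.1,0,0,0,0,0,0]]'
python3 - <<'E'
from rel import *
np.set_printoptions(suppress=True,precision=4)
rgb,P=cloud("wrist"); save("end",rgb); z=P[...,2]
yaw=.1445; X=np.array([np.cos(yaw),np.sin(yaw)]);Y=np.array([-X[1],X[0]]); O=np.array([.5729,-.2035])
d=P[...,:2]-O; x=d@X;y=d@Y
J=rgb.astype(int); k=(J[...,0]-J[...,2]>50)&(z>.156)&(z<.17)&(abs(x)<.09)&(y>.02)&(y<.15)
q=P[k]; print("handle top",len(q),cv2.minEnclosingCircle(q[:,:2].astype(np.float32)))
rgb,P=cloud("side"); d=P[...,:2]-O; x=d@X;y=d@Y;z=P[...,2]
for y0 in (-.1,-.06,-.03):
    k=(abs(x)<.05)&(y>y0)&(y<y0+.01)&(z>.05)&(z<.2); print("lid z",y0,np.median(z[k]))
g=rgb.max(-1); m=np.zeros_like(g,bool); m[235:320,180:235]=1
m&=(g<45)&(z>.05)&(z<.11)
n,l,st,ce=cv2.connectedComponentsWithStats(m.astype(np.uint8))
for i in range(1,n):
    if st[i,4]>15: print("piece",ce[i],np.nanmean(P[l==i],0))
E
```

```text
t: 23.25
eef_pos: [0.5174, -0.1457, 0.117]
tool_rot: [0.001, 0.654, 0.756, -0.001]
contact_force: [0.7, 0.7, -0.0]
gripper_width: 0.445
grasp_force: 0.0
t: 23.88
eef_pos: [0.5195, -0.1462, 0.2856]
tool_rot: [0.004, 0.655, 0.756, 0.001]
contact_force: [0.5, -0.9, 0.4]
gripper_width: 0.446
grasp_force: 0.0
handle top 365 ((0.5194256901741028, -0.14745402336120605), 0.009600084275007248)
lid z -0.1 0.10505588748624284
lid z -0.06 0.10551377175826532
lid z -0.03 0.10330477416793482
piece [218.5 247.5] [0.6079 0.1603 0.0773]
piece [201.6441 283.    ] [0.591  0.2779 0.0768]
piece [191.8077 303.6923] [0.5823 0.337  0.0771]
```

```bash
python3 -c "
from station import *
print(hand_in())"
```

```text
the job is handed in; nothing more can be done
None
```

I handed the job in at about 24 s: the ink stick was laid in the mill box, the lid is shut flat, the crank was turned two clockwise turns (handle about 3° from its start) and released, and the stub and both balls are still in their pockets; the hand-in returned no verdict.

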